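# Move the sachet caddy to the other folding hook

### The arm

A 6-joint arm with a two-finger parallel gripper is mounted at the origin on a cart in front of the work surface, level with it; the furniture and walls round the work are solid. World frame = base frame: x ahead of the robot, y to its left, z up, the work surface at z = 0. Lengths are in m, angles in rad, forces in N, time in s.
With the tool pointing down it reaches from about 0.225 to 0.875 m from the base axis. Payload 3.4 kg.
Tool frame: the origin (TCP) lies between the finger pads; the fingertips stand 25 mm ahead of it and the grasp point (between the pads) lies 6 mm ahead of it; z points along the fingers, y is the line along which they close (so a half turn about z gives the same grasp; the last joint's range is limited). The gripper opens to 85 mm and grips with 20 to 120 N. Pads are 22 mm wide; open, the fingers measure 114 mm over their backs; the gripper's body (76 mm by 85 mm) begins 54 mm behind the grasp point. The pads swing forward as they close: fully open they stand 13 mm farther back than shut.
Start: joints at [-1.402, 0.276, 1.505, -0, 1.361, -0.121], TCP at [0.164, -0.551, 0.256] pointing down, gripper open.
Joint ranges: [-2.89, 2.89], [-0.75, 2.08], [0.22, 2.7], [-1.18, 4.32], [0.11, 2.71], [-2.7, 2.7]. Speed limits (rad/s): [2.57, 2.57, 3.14, 3.14, 3.14, 3.14].

### API

Orientations are given as a unit quaternion [w, x, y, z].
In Python, from rig import manip, cams, ticket gives the robot as it stands.
- The arm moves only by the tool step_arm, never from a script. Its argument "increments" is a list of rows, each an object with "dp": the shift along the world's x, y, z each as a share of 0.2 m, from -1 to 1, a list of three; "yaw": the turn about the world's z as a share of 0.15 rad, from -1 to 1; "grip": the opening, from 0 (shut) to 1 (fully open). In form: [{"dp": [tx, ty, tz], "yaw": yaw, "grip": grip}, ...]. A call has 1 to 5 rows; each row shifts and turns the commanded pose from where the row before left it; what a row does not reach is not made up. A row lasts 1/8 s, in which the tool goes at most 62.5 mm and 10.7 degrees, less where a joint would pass 70% of its speed; a pose out of reach is approached as far as the arm can. A call with a number of a shift or a turn outside -1 to 1 is refused whole. A call with a gripper value outside its range is refused whole. The fingers move at their own pace and stop on an object; "squeeze" is the grip in N (left out, the last holds). Time passes only in rows, so rows that do not move let the fingers close. It gives the time, the measured TCP pose, the force, the opening and the grip force at its end, in the units of the state.
- manip.get_state(): the state, without advancing time (a new reading comes with each control period).
- cams.get_image(name): name is "scene" or "top" or "wrist"; returns the picture (420x560x3 uint8, blue, green, red); there is no depth.
- cams.get_calibration(name): a dict with "fx", "fy", "cx", "cy" (pixels), "k1" (the pictures are not rectified: a ray, as slopes to the right and down, at radius r is drawn at 1 + k1 r^2 times it, then the intrinsics apply), "extrinsics" (4x4, takes a point from camera to world coordinates). Camera axes: x right, y up, looking along -z (the intrinsics and any distortion apply to the point x, -y, -z); pixel columns grow to the right and rows downward; lengths in m; the calibration is good to about 2 mm. A picture is of the moment at which its call begins: read the wrist's pose just before it. get_calibration takes no time and is no camera call; for the wrist camera it gives the pose at the moment of the call.
- ticket.sign_off(): hands the job in; it is judged then, once.
The state is a dict: "clock": time; "qpos": joint angles; "qd": joint speeds; "effort": joint torques, N m; "position": TCP position; "ee_rot": TCP orientation; "contact_force": force on the tool from outside, world axes, zero at the start; "moment": the same for the moment, N m; "width": finger opening in m; "gripper_force": force on a finger pad.
Only numpy, scipy, OpenCV 4.12 (cv2) and the standard library are available. Lean on these libraries where they do the work, as an engineer would, in place of code of your own. Each camera call takes 0.05 s, during which the arm holds its last target. There are 200 camera calls.

### The job

The left folding hook of the small wooden stand sticks out beside the samovar. Swing the right hook fully out, move the sachet caddy over to it so that it hangs there with its low orange side facing the front of the stand (away from the board), and swing the emptied left hook back flat against the board. Keep the caddy upright all the time so nothing spills, and leave the mug, the creamer tin, the sugar bowl and the white dish where they are.

Things in the scene. Friction and masses are not known exactly. Their poses are not given: they have to be found in the camera images.
- stand: Fixed stand: upright wooden board 320 wide, 18 thick, top edge 200 above the counter; two dark feet 26 wide, 12 high, 135 left and right of the middle, reaching 40 in front. Origin on the counter, at the middle of the board's FRONT face; x points into the board (the front is -x), y left along it, z up. Two steel hooks hinge on vertical axes 22 before the board, 60 left and 60 right of the middle.
- hook_left (a joint): Left hook's hinge, rad: 0 folded flat along the board with its pin to the left, 1.571 at its stop, square off the board to the front. Starts out, with the caddy on it. Stays where it is left; about 1 N at the pin turns it.
- hook_right (a joint): Right hook's hinge, rad: 0 folded flat along the board with its pin to the right, 1.571 at its stop, square off the board to the front. Starts folded or partly ajar. Stays where it is left; about 1 N at the pin turns it.
- hook_left_tip (a point): Top end of the left hook's upright round pin: diameter 12, 66 from the hinge axis, 207 above the counter; 35 of it stands free above the bar. Any height of the pin may be pinched; it turns freely between the fingers.
- hook_right_tip (a point): Top end of the right hook's upright round pin: diameter 12, 66 from the hinge axis, 207 above the counter; 35 of it stands free above the bar. Folded, the pin's centre is 22 before the board.
- hook_left_hinge (a point): On the left hook's vertical hinge axis, at the height of its bar's top (172 above the counter). The hook is a flat steel bar 14 wide, 10 high, from the hinge to the pin. Under the bar at the hinge a barrel of diameter 18 and a bracket reach down to 155 above the counter.
- hook_right_hinge (a point): The same point of the right hook, which is the left one's mirror image.
- caddy: Sachet caddy, rigid, 50 x 50, 174 high, 0.11-0.22 kg; stands on its flat bottom; sachets fixed inside. Origin: centre of the underside, z up. White pot 60 high, its -x wall low (28) and orange; 6 mm corner posts leave an open window 38 wide, 60 to 132 up, on all four sides; top plate with underside 132 up. Hung, the plate lies on a hook's bar, which passes through two opposite windows, either way.
- caddy_front (a point): Middle of the caddy's low orange wall, outside, 14 above the underside. Starts facing left along the board, a quarter turn from the wanted way. Hung, the underside is 40 above the counter and the centre 25 to 51 before the board. To pass over a pin the caddy must be 37 to 55 higher than that.
- caddy_grip (a point): Top centre of the caddy's blue square grip block, 40 x 40 and 36 high (138 to 174 above the underside). When hung, no finger fits between block and board (start: 12 mm): take the block by its left and right faces. So the quarter turn needs setting the caddy down on the counter and taking the block by its other two faces.
- mug: Blue mug, 85 wide, 117 over the handle, 96 high, standing on the right; a bystander. Origin at the centre of its underside.
- creamer: Creamer tin with blue lid, diameter 55, 82 high, standing on the left; a bystander. Origin at the centre of its underside.
- sugar_cubes: Small glass bowl with sugar cubes, diameter 77, 54 high, standing front right; a bystander. Origin at the centre of its underside.
- dish_oval: Round white dish, diameter 118, 34 high, standing on the left; a bystander. Origin at the centre of its underside.

How it is judged:
By the outcome, as a careful person would: the job done as asked, in the order asked, and still so for the second after the job is handed in, with the robot touching nothing.
It also fails if it takes over 72 s, if anything falls off the work surface, if the arm or the gripper's body presses on something with over 40 N, if the wrist force passes 120 N, or if a joint passes its speed limit or range.

## Working session

There is one attempt and no reset: what is moved stays moved. The work goes in short steps, Python scripts to look and compute and a tool call to move; the robot and the scene stay as the last step left them, time stands still between calls to the robot, and variables do not carry over. Pictures are saved under pics/ and viewed, at most 10 in all, crops included, and the job is handed in when it is done.

Besides the shell and the picture viewer there is one more tool, called after "Request:" by a JSON object that holds its "method" and its "body", one argument or row to a line. step_arm: Moves the arm, as the interface text tells. Shift numbers are shares of 0.2 m and turn numbers shares of 0.15 rad, none past 1 either way. Its arguments: {"type":"object","properties":{"increments":{"type":"array"},"squeeze":{"type":"number"}},"required":["increments"]}

```bash
mkdir -p pics; ls
python3 - <<'E'
from rig import manip,cams
import cv2,numpy as np
s=manip.get_state(); print({k:np.round(v,3).tolist() for k,v in s.items()})
for n in ("scene","top"):
    c=cams.get_calibration(n); print(n,{k:np.round(v,4).tolist() for k,v in c.items()})
a=cams.get_image("scene");b=cams.get_image("top")
cv2.imwrite("pics/scene0.png",cv2.resize(a,None,fx=1.42,fy=1.42,interpolation=cv2.INTER_CUBIC));cv2.imwrite("pics/top0.png",cv2.resize(b,None,fx=1.42,fy=1.42,interpolation=cv2.INTER_CUBIC))
E
```

```text
pics
{'clock': 0.0, 'qpos': [-1.402, 0.277, 1.506, 0.0, 1.361, -0.121], 'qd': [-0.0, 0.0, -0.001, 0.001, 0.001, -0.001], 'effort': [-0.0, -41.678, -24.581, -0.0, 0.011, -0.0], 'position': [0.164, -0.551, 0.255], 'ee_rot': [-0.001, 0.99, 0.144, -0.0], 'contact_force': [0.142, 0.045, -0.211], 'moment': [0.028, 0.011, 0.018], 'gripper_force': 0.0, 'width': 0.085}
scene {'fx': 440.5737, 'fy': 440.5737, 'cx': 281.5658, 'cy': 208.3351, 'k1': 0.007, 'extrinsics': [[-0.5373, 0.5103, -0.6715, -0.4661], [-0.8432, -0.3089, 0.44, 0.6129], [0.0171, 0.8026, 0.5962, 1.0249], [0.0, 0.0, 0.0, 1.0]]}
top {'fx': 537.0741, 'fy': 537.0741, 'cx': 274.7432, 'cy': 213.2233, 'k1': -0.1688, 'extrinsics': [[-0.0127, 0.9866, -0.1628, 0.2901], [-0.9998, -0.0145, -0.0102, -0.0535], [-0.0124, 0.1626, 0.9866, 1.6565], [0.0, 0.0, 0.0, 1.0]]}
```

View pics/scene0.png

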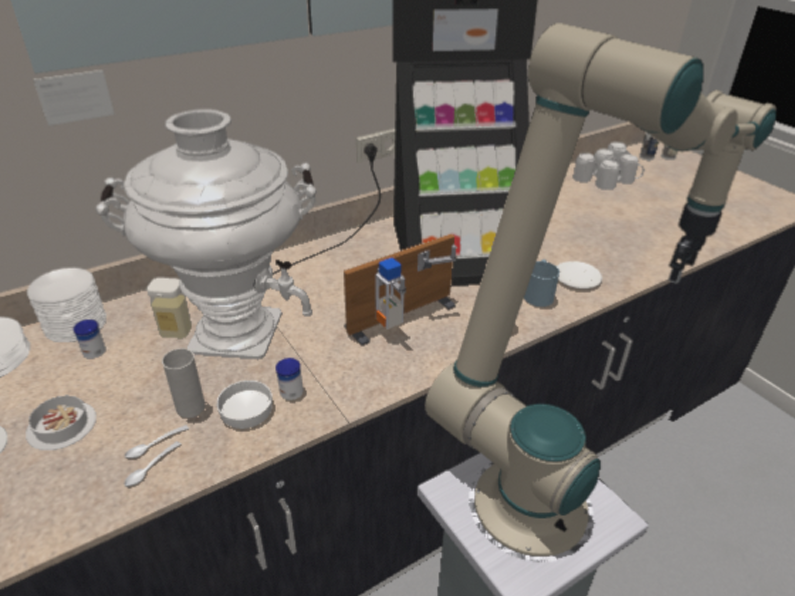

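View pics/top0.png

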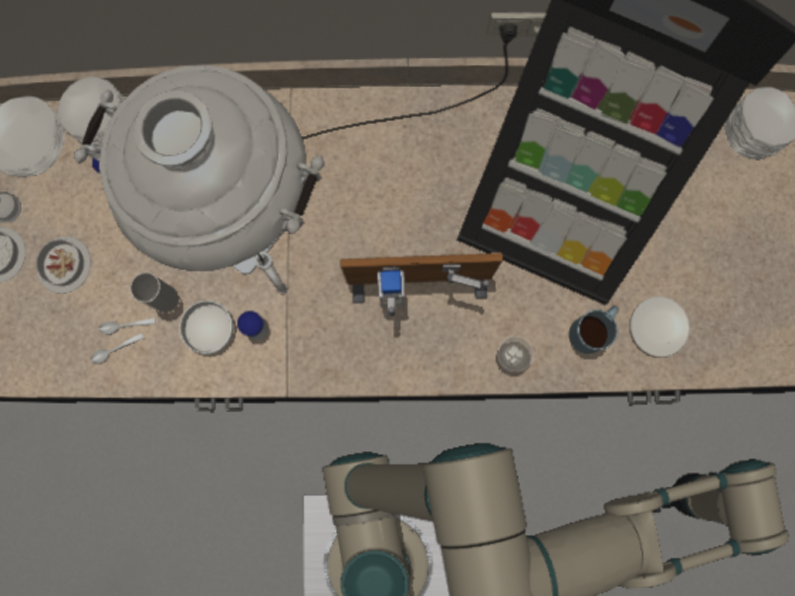

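The scene picture shows the caddy on the left hook at about (388,290) of the enlarged view, with the right hook slightly ajar at (435,260). In the top picture the board's top edge runs from (342,262) to (502,256) and the mug and bowl stand at the right, at (593,332) and (514,356). I'll enlarge the stand in both.

```bash
cat > h.py <<'E'
import numpy as np,cv2
from rig import manip,cams
def ray(n,uv,c=None):
    c=c or cams.get_calibration(n); K=np.array([[c['fx'],0,c['cx']],[0,c['fy'],c['cy']],[0,0,1]])
    p=cv2.undistortPoints(np.array([[uv]],float),K,np.array([c['k1'],0,0,0.]))[0,0]
    E=np.array(c['extrinsics']); return E[:3,3],E[:3,:3]@np.array([p[0],-p[1],-1])
def atz(n,uv,z,c=None):
    o,d=ray(n,uv,c); return (o+d*(z-o[2])/d[2])
def proj(n,P,c=None):
    c=c or cams.get_calibration(n); K=np.array([[c['fx'],0,c['cx']],[0,c['fy'],c['cy']],[0,0,1]])
    E=np.array(c['extrinsics']); q=(np.atleast_2d(P)-E[:3,3])@E[:3,:3]
    s=q*np.array([1,-1,-1]); return cv2.projectPoints(s.reshape(-1,1,3),np.zeros(3),np.zeros(3),K,np.array([c['k1'],0,0,0.]))[0][:,0]
E
python3 - <<'E'
from h import *
a=cams.get_image("scene");b=cams.get_image("top")
A=a[155:255,230:340];B=b[170:270,235:385]
m=np.zeros((600,800,3),np.uint8)
B=cv2.resize(B,(450*800//800,300),interpolation=cv2.INTER_CUBIC)
m=np.zeros((600,800,3),np.uint8)
t=cv2.resize(b[172:222,235:360],None,fx=6.4,fy=6.4,interpolation=cv2.INTER_CUBIC); m[:320]=t
t=cv2.resize(a[160:250,235:335],None,fx=3.1,fy=3.1,interpolation=cv2.INTER_CUBIC); m[320:320+279,:310]=t
t=cv2.resize(b[210:270,330:480],None,fx=3.2,fy=3.2,interpolation=cv2.INTER_CUBIC); m[320:512,315:795]=t
cv2.imwrite("pics/m1.png",m)
E
```

```text
(no output)
```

View pics/m1.png

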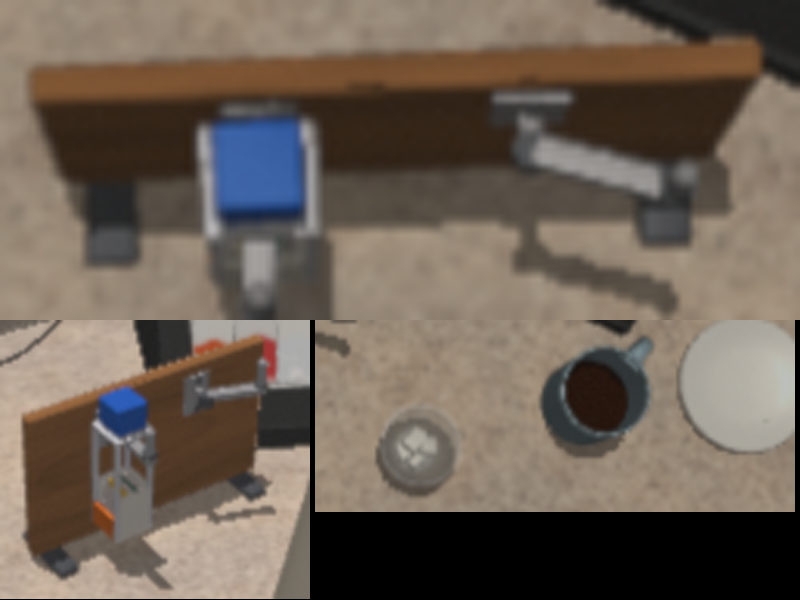

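The crop shows the board's front top edge from (33,101) to (757,68). The right pin top is at (683,172), the left pin top at (258,290), and the grip block centre at (257,165). The right hook is roughly 15-20° ajar.

Run:
```python
from h import *
f=lambda u,v,z:atz("top",((u+.5)/6.4-.5+235,(v+.5)/6.4-.5+172),z)
L=f(33,101,.2);R=f(757,68,.2);Lb=f(31,70,.2);Rb=f(760,42,.2)
print("len",np.linalg.norm(L-R),np.linalg.norm(L-Lb),np.linalg.norm(Lb-Rb))
th=np.arctan2(-(L-R)[0],(L-R)[1]); M=(L+R)/2
print("yaw deg",np.degrees(th),"mid",M,Lb,Rb)
c,s=np.cos(th),np.sin(th); Rm=np.array([[c,-s],[s,c]])
loc=lambda p:np.round(Rm.T@(p[:2]-M[:2]),4)
for n,u,v,z in [("rpin",683,172,.207),("rhinge",527,150,.172),("lpin",258,290,.207),("grip",257,165,.214),("gl",217,120,.214),("gr",300,120,.214),("gfl",214,212,.214),("gfr",304,212,.214)]:
    p=f(u,v,z);print(n,np.round(p,4),"local",loc(p))
g=lambda u,v,z:atz("top",((u-315+.5)/3.2-.5+330,(v-320+.5)/3.2-.5+210),z)
for n,u,v,z in [("bowl",417,450,.03),("mugrim",597,396,.096),("mugL",543,400,.096)]: print(n,np.round(g(u,v,z),3),"local",loc(g(u,v,z)))
W=lambda x,y,z:np.r_[M[:2]+Rm@np.array([x,y]),z]
for n,q in [("left",(-.088,.06,.207)),("right out",(-.088,-.06,.207)),("rhinge",(-.022,-.06,.172))]: print(n,np.round(W(*q),4))
# scene check
h=lambda p:(proj("scene",p)[0]-[235,160])*3.1
for q in [(0,.16,.2),(0,-.16,.2),(0,.16,0),(-.088,.06,.207),(-.022,-.06,.172)]: print(q,h(W(*q)).round(0))
for n,uv in [("creamer",(251/1.42,323/1.42,.082)),("dish",(208/1.42,328/1.42,.03))]:print(n,atz("top",uv[:2],uv[2]).round(3))
print("wrist",cams.get_calibration("wrist"))
```

```text
len 0.3148322747832376 0.013815234323818572 0.3173967251338293
yaw deg 1.8289889268901929 mid [ 0.60957726 -0.09957202  0.2       ] [0.61834165 0.05862213 0.2       ] [ 0.62617438 -0.25867793  0.2       ]
rpin [ 0.5677 -0.2222  0.207 ] local [-0.0458 -0.1212]
rhinge [ 0.5852 -0.1577  0.172 ] local [-0.0262 -0.0574]
lpin [ 0.519  -0.0388  0.207 ] local [-0.0886  0.0636]
grip [ 0.572  -0.0392  0.214 ] local [-0.0356  0.0616]
gl [ 0.5919 -0.0223  0.214 ] local [-0.0152  0.0778]
gr [ 0.5914 -0.0579  0.214 ] local [-0.0168  0.0423]
gfl [ 0.5519 -0.0206  0.214 ] local [-0.0551  0.0808]
gfr [ 0.5513 -0.059   0.214 ] local [-0.0569  0.0424]
bowl [ 0.44 -0.3   0.03] local [-0.1757 -0.1945]
mugrim [ 0.481 -0.459  0.096] local [-0.1401 -0.3553]
mugL [ 0.478 -0.408  0.096] local [-0.1413 -0.3043]
left [ 0.5197 -0.0424  0.207 ]
right out [ 0.5235 -0.1624  0.207 ]
rhinge [ 0.5895 -0.1602  0.172 ]
(0, 0.16, 0.2) [28. 98.]
(0, -0.16, 0.2) [264.  14.]
(0, 0.16, 0) [ 34. 242.]
(-0.088, 0.06, 0.207) [153. 103.]
(-0.022, -0.06, 0.172) [206.  68.]
creamer [0.511 0.255 0.082]
dish [0.509 0.361 0.03 ]
wrist {'fx': 300.4164187541308, 'fy': 300.4164187541308, 'cx': 280.100546201598, 'cy': 212.41037688044676, 'k1': -0.03551818460436361, 'extrinsics': array([[ 0.28789389,  0.91893915,  0.26956993,  0.23258334],
       [-0.95766095,  0.27672733,  0.07941967, -0.52965608],
       [-0.00161552, -0.28102104,  0.95970025,  0.37319561],
       [ 0.        ,  0.        ,  0.        ,  1.        ]])}
```

Run:
```python
from h import *
for n,u,v,z in [("rackL",459,240,0),("rackR",606,303,0),("rackL",459,240,.03),("rackR",606,303,.03),("edge",400,398,0)]: print(n,z,atz("top",(u/1.42,v/1.42),z).round(3))
# rack front-left edge height profile: scene px (left front edge) bottom & top vs plane
for n,u,v in [("rack base left front scene",455,285),("base right",520,278)]: print(n,atz("scene",(u/1.42,v/1.42),0).round(3))
# tall edge : top view ray thru front-left upper edge (556,0) 
for z in (.3,.5,.7): print(z,atz("top",(520,140) if 0 else (520/1.42,105/1.42),z).round(3),atz("top",(690/1.42,150/1.42),z).round(3))
```

```text
rackL 0 [ 0.703 -0.192  0.   ]
rackR 0 [ 0.556 -0.517  0.   ]
rackL 0.03 [ 0.696 -0.19   0.03 ]
rackR 0.03 [ 0.551 -0.508  0.03 ]
edge 0 [ 0.354 -0.055  0.   ]
rack base left front scene [ 0.651 -0.304  0.   ]
base right [ 0.582 -0.485  0.   ]
0.3 [ 0.894 -0.293  0.3  ] [ 0.803 -0.621  0.3  ]
0.5 [ 0.805 -0.258  0.5  ] [ 0.728 -0.537  0.5  ]
0.7 [ 0.716 -0.222  0.7  ] [ 0.652 -0.453  0.7  ]
```

Request:
{"method": "step_arm", "body": {
  "increments": [
    {"dp": [0,0.1,0.3],"yaw": -0.4,"grip": 1},
    {"dp": [0.1,0.2,0.2],"yaw": -0.4,"grip": 1},
    {"dp": [0.2,0.2,0],"yaw": -0.3,"grip": 0.6},
    {"dp": [0.2,0.2,0],"yaw": -0.3,"grip": 0.6},
    {"dp": [0.2,0.2,0],"yaw": -0.3,"grip": 0.6}
  ],
  "squeeze": 30
}}

```text
clock: 0.82
position: [0.3052, -0.3699, 0.3557]
ee_rot: [0.0, 1.0, 0.016, 0.0]
contact_force: [0.7, -0.8, 0.0]
width: 0.0516
gripper_force: 0.0
```

Request:
{"method": "step_arm", "body": {
  "increments": [
    {"dp": [0.2,0.2,0],"yaw": 0,"grip": 0.45},
    {"dp": [0.2,0.2,0],"yaw": 0,"grip": 0.45},
    {"dp": [0.2,0.2,0],"yaw": 0,"grip": 0.45},
    {"dp": [0.05,0.1,0],"yaw": 0,"grip": 0.45},
    {"dp": [0,0,0],"yaw": 0,"grip": 0.45}
  ]
}}

```text
clock: 1.45
position: [0.4348, -0.2299, 0.3554]
ee_rot: [-0.0, 1.0, 0.019, -0.0]
contact_force: [-0.0, -0.7, -0.6]
width: 0.0386
gripper_force: 0.0
```

Run:
```python
from h import *
import pickle
s=manip.get_state(); print(np.round(s['position'],4),np.round(s['ee_rot'],4),np.round(s['qpos'],3))
c=cams.get_calibration("wrist");i=cams.get_image("wrist");pickle.dump((c,s,i),open("w1.pkl","wb"))
cv2.imwrite("pics/w1.png",cv2.resize(i,None,fx=1.4,fy=1.4,interpolation=cv2.INTER_CUBIC))
```

```text
[ 0.4348 -0.2299  0.3554] [-2.000e-04  9.998e-01  1.900e-02 -2.000e-04] [-0.628  0.107  1.482 -0.     1.553  0.905]
```

View pics/w1.png

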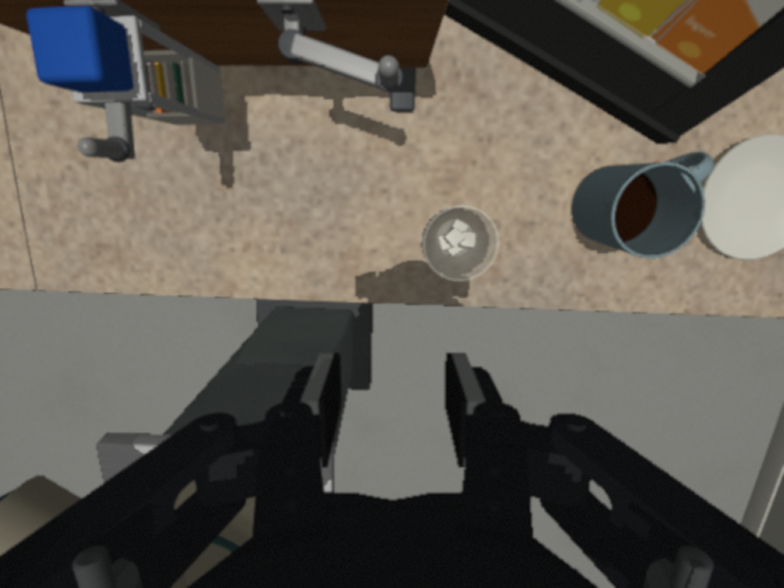

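The wrist view shows the right pin's top at (389,66), its hinge at (290,44), and the left pin's top at (86,146). The caddy's blue block is at about (62,48), and the bowl and mug are clear of the path.

Run:
```python
from h import *
import pickle
c,s,i=pickle.load(open("w1.pkl","rb"))
P={n:atz("wrist",(u/1.4,v/1.4),z,c) for n,u,v,z in [("rpin",389,66,.207),("rhinge",290,44,.172),("lpin",86,146,.207),("blk TL",28,10,.214),("blk TR",98,15,.214),("blk BL",38,82,.214),("blk BR",103,90,.214)]}
for k,v in P.items(): print(k,v.round(4))
t=.032; R=np.array([[np.cos(t),-np.sin(t)],[np.sin(t),np.cos(t)]])
O=P['lpin'][:2]-R@[-.088,.06]; print("origin from lpin",O.round(4))
for k,v in P.items(): print(k,(R.T@(v[:2]-O)).round(4))
```

```text
rpin [ 0.566  -0.2219  0.207 ]
rhinge [ 0.5846 -0.1573  0.172 ]
lpin [ 0.5167 -0.0389  0.207 ]
blk TL [ 0.5886 -0.02    0.214 ]
blk TR [ 0.5861 -0.0603  0.214 ]
blk BL [ 0.5512 -0.02    0.214 ]
blk BR [ 0.5474 -0.0584  0.214 ]
origin from lpin [ 0.6066 -0.0961]
rpin [-0.0445 -0.1245]
rhinge [-0.0239 -0.0605]
lpin [-0.088  0.06 ]
blk TL [-0.0156  0.0766]
blk TR [-0.0193  0.0365]
blk BL [-0.0529  0.0778]
blk BR [-0.0579  0.0396]
```

Request:
{"method": "step_arm", "body": {
  "increments": [
    {"dp": [0.22,0.02,0],"yaw": 0,"grip": 0.45},
    {"dp": [0.22,0.02,0],"yaw": 0,"grip": 0.45},
    {"dp": [0.22,0,-0.1],"yaw": 0,"grip": 0.45},
    {"dp": [0,0,-0.2],"yaw": 0,"grip": 0.45},
    {"dp": [0,0,0],"yaw": 0,"grip": 0.45}
  ]
}}

```text
clock: 2.12
position: [0.5642, -0.2238, 0.2919]
ee_rot: [-0.002, 1.0, 0.017, -0.004]
contact_force: [-0.2, 0.8, 0.0]
width: 0.0385
gripper_force: 0.0
```

Run:
```python
from h import *
import pickle
s=manip.get_state(); print(np.round(s['position'],4),np.round(s['ee_rot'],4))
c=cams.get_calibration("wrist");i=cams.get_image("wrist");pickle.dump((c,s,i),open("w2.pkl","wb"))
print(proj("wrist",[[.5665,-.222,.207],np.array(s['position'])-[0,0,.006]],c)*1.4)
cv2.imwrite("pics/w2.png",cv2.resize(i,None,fx=1.4,fy=1.4,interpolation=cv2.INTER_CUBIC))
```

```text
[ 0.5642 -0.2238  0.2919] [-0.0017  0.9999  0.0167 -0.0039]
[[390.88554195 314.49419112]
 [394.39038355 399.4175891 ]]
```

View pics/w2.png

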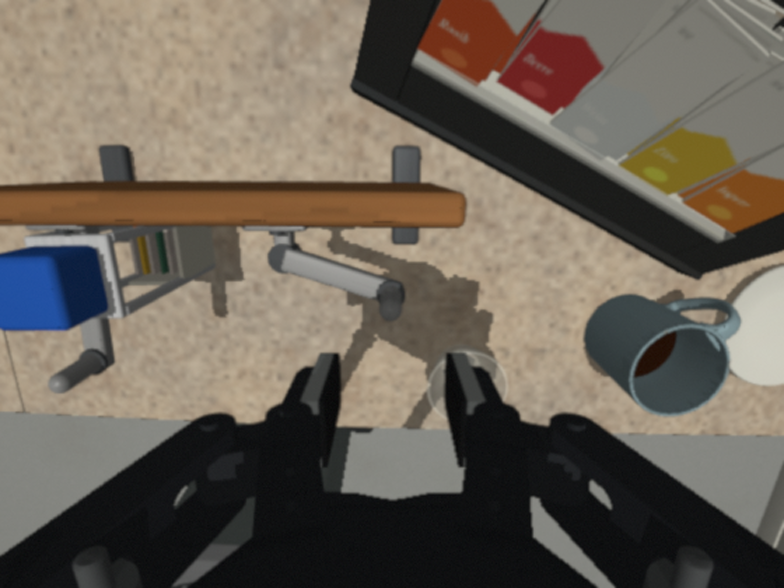

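The pin's top is at (390,310), within a few pixels of the prediction (391,314). I'll descend and pinch.

Request:
{"method": "step_arm", "body": {
  "increments": [
    {"dp": [0.01,0.01,-0.22],"yaw": 0,"grip": 0.45},
    {"dp": [0,0,-0.21],"yaw": 0,"grip": 0.45},
    {"dp": [0,0,0],"yaw": 0,"grip": 0.05},
    {"dp": [0,0,0],"yaw": 0,"grip": 0.0},
    {"dp": [0,0,0],"yaw": 0,"grip": 0.0}
  ],
  "squeeze": 25
}}

```text
clock: 2.8
position: [0.5688, -0.2222, 0.2116]
ee_rot: [0.001, 1.0, 0.017, 0.001]
contact_force: [-0.6, -1.3, -2.8]
width: 0.0106
gripper_force: 25.4
```

Request:
{"method": "step_arm", "body": {
  "increments": [
    {"dp": [-0.063,0.027,0],"yaw": 0,"grip": 0},
    {"dp": [-0.057,0.04,0],"yaw": 0,"grip": 0},
    {"dp": [-0.047,0.05,0],"yaw": 0,"grip": 0},
    {"dp": [-0.035,0.06,0],"yaw": 0,"grip": 0},
    {"dp": [-0.022,0.066,0],"yaw": 0,"grip": 0}
  ]
}}

```text
clock: 3.42
position: [0.5194, -0.1746, 0.2113]
ee_rot: [0.003, 1.0, 0.017, -0.003]
contact_force: [-6.9, -4.2, 3.7]
width: 0.0107
gripper_force: 26.2
```

Request:
{"method": "step_arm", "body": {
  "increments": [
    {"dp": [-0.008,0.065,0],"yaw": 0,"grip": 0},
    {"dp": [0,0.01,0],"yaw": 0,"grip": 0},
    {"dp": [0,0,0],"yaw": 0,"grip": 0},
    {"dp": [0,0,0],"yaw": 0,"grip": 0}
  ]
}}

```text
clock: 3.92
position: [0.5186, -0.16, 0.2114]
ee_rot: [0.003, 1.0, 0.018, -0.002]
contact_force: [-7.4, -7.6, 3.6]
width: 0.0107
gripper_force: 26.2
```

Request:
{"method": "step_arm", "body": {
  "increments": [
    {"dp": [0,0.012,0],"yaw": 0,"grip": 0},
    {"dp": [0,0,0],"yaw": 0,"grip": 0}
  ]
}}

```text
clock: 4.18
position: [0.5187, -0.1597, 0.2114]
ee_rot: [0.005, 1.0, 0.018, -0.002]
contact_force: [-7.7, -12.1, 1.3]
width: 0.0103
gripper_force: 26.3
```

Request:
{"method": "step_arm", "body": {
  "increments": [
    {"dp": [0,-0.012,0],"yaw": 0,"grip": 0.5},
    {"dp": [0,0,0],"yaw": 0,"grip": 0.5},
    {"dp": [0,0,0.2],"yaw": 0,"grip": 0.9},
    {"dp": [0,0,0.2],"yaw": 0,"grip": 0.9},
    {"dp": [0,0,0],"yaw": 0,"grip": 0.9}
  ]
}}

```text
clock: 4.8
position: [0.5237, -0.1577, 0.2936]
ee_rot: [0.001, 1.0, 0.018, 0.004]
contact_force: [0.3, -0.7, -0.2]
width: 0.0765
gripper_force: 0.0
```

Run:
```python
from h import *
import pickle
s=manip.get_state(); print(np.round(s['position'],4),np.round(s['ee_rot'],4))
c=cams.get_calibration("wrist");i=cams.get_image("wrist");pickle.dump((c,s,i),open("w3.pkl","wb"))
print(proj("wrist",[[.5205,-.1589,.207],[.5167,-.0389,.207],[.5858,-.157,.172]],c)*1.4)
cv2.imwrite("pics/w3.png",cv2.resize(i,None,fx=1.4,fy=1.4,interpolation=cv2.INTER_CUBIC))
```

```text
[ 0.5237 -0.1577  0.2936] [0.0013 0.9998 0.0177 0.0039]
[[395.29682229 326.1321676 ]
 [164.46998342 324.70515839]
 [395.93735064 193.51204362]]
```

View pics/w3.png

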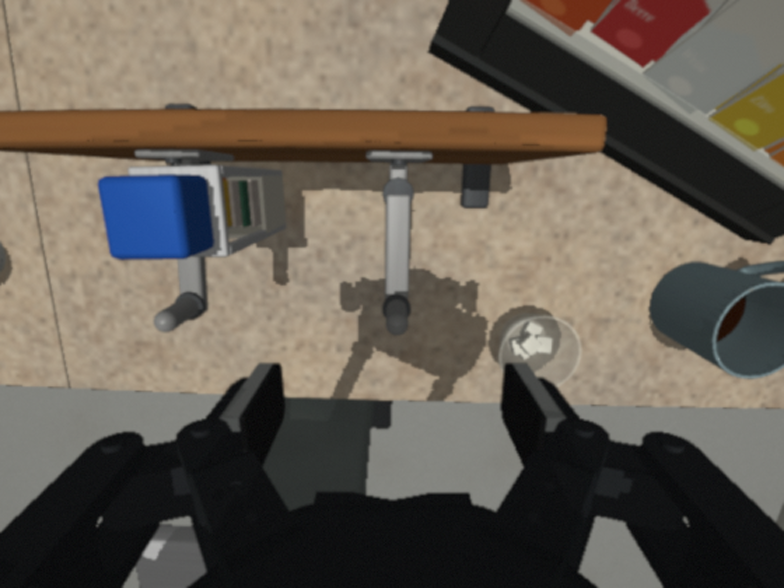

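The right hook now stands square: its bar runs from (398,190) to (397,325), matching the prediction. Next is the caddy grip.

Request:
{"method": "step_arm", "body": {
  "increments": [
    {"dp": [0.08,0.2,0],"yaw": 0,"grip": 1},
    {"dp": [0.08,0.2,0],"yaw": 0,"grip": 1},
    {"dp": [0.072,0.195,0],"yaw": 0,"grip": 1},
    {"dp": [0,0,-0.15],"yaw": 0,"grip": 1},
    {"dp": [0,0,0],"yaw": 0,"grip": 1}
  ],
  "squeeze": 35
}}

```text
clock: 5.48
position: [0.5661, -0.0374, 0.2562]
ee_rot: [-0.001, 1.0, 0.018, -0.004]
contact_force: [-0.8, -0.4, 0.1]
width: 0.0854
gripper_force: 0.0
```

Run:
```python
from h import *
s=manip.get_state(); print(np.round(s['position'],4),np.round(s['ee_rot'],4))
c=cams.get_calibration("wrist");i=cams.get_image("wrist")
print(proj("wrist",[[.570+a,-.039+b,.214] for a in(-.02,.02) for b in (-.02,.02)],c).round(0).tolist())
hsv=cv2.cvtColor(i,cv2.COLOR_BGR2HSV); m=cv2.inRange(hsv,(105,150,60),(125,255,255)); 
n,l,st,ce=cv2.connectedComponentsWithStats(m); k=1+np.argmax(st[1:,4]); print(st[k],ce[k])
cv2.imwrite("pics/w4.png",i[100:400,100:460])
mm=(l==k).astype(np.uint8); cn=cv2.findContours(mm,0,2)[0][0]; print(cv2.approxPolyDP(cn,4,True)[:,0].tolist())
# brightness profile of blue along row mid
print(i[int(ce[k][1]),st[k][0]:st[k][0]+st[k][2]:4,0].tolist(), i[st[k][1]:st[k][1]+st[k][3]:4,int(ce[k][0]),0].tolist())
```

```text
[ 0.5661 -0.0374  0.2562] [-9.000e-04  9.998e-01  1.810e-02 -3.900e-03]
[[317.0, 279.0], [249.0, 276.0], [322.0, 214.0], [250.0, 212.0]]
[ 248  197   68   74 4741] [281.26281375 233.65998734]
[[255, 198], [248, 213], [251, 267], [310, 269], [315, 214], [308, 198]]
[115, 151, 137, 85, 81, 81, 81, 81, 82, 80, 82, 81, 81, 81, 81, 82, 78] [74, 74, 77, 112, 147, 161, 161, 82, 81, 80, 81, 81, 81, 80, 80, 79, 80, 79, 78]
```

Request:
{"method": "step_arm", "body": {
  "increments": [
    {"dp": [0.025,0,-0.13],"yaw": 0,"grip": 1},
    {"dp": [0,0,-0.12],"yaw": 0,"grip": 1},
    {"dp": [0,0,0],"yaw": 0,"grip": 1}
  ]
}}

```text
clock: 5.9
position: [0.5722, -0.039, 0.2086]
ee_rot: [-0.0, 1.0, 0.017, -0.002]
contact_force: [-0.1, -0.6, 0.9]
width: 0.0854
gripper_force: 0.0
```

Request:
{"method": "step_arm", "body": {
  "increments": [
    {"dp": [0,0,0],"yaw": 0,"grip": 0.5},
    {"dp": [0,0,0],"yaw": 0,"grip": 0.4},
    {"dp": [0,0,0],"yaw": 0,"grip": 0.3},
    {"dp": [0,0,0],"yaw": 0,"grip": 0.3},
    {"dp": [0,0,0],"yaw": 0,"grip": 0.3}
  ]
}}

```text
clock: 6.52
position: [0.5739, -0.0388, 0.211]
ee_rot: [0.0, 1.0, 0.017, 0.001]
contact_force: [-0.1, -0.4, 5.9]
width: 0.0395
gripper_force: 38.1
```

Request:
{"method": "step_arm", "body": {
  "increments": [
    {"dp": [0,0,0.08],"yaw": 0,"grip": 0.3},
    {"dp": [0,0,0.09],"yaw": 0,"grip": 0.3},
    {"dp": [0,0,0.07],"yaw": 0,"grip": 0.3},
    {"dp": [0,0,0],"yaw": 0,"grip": 0.3},
    {"dp": [0,0,0],"yaw": 0,"grip": 0.3}
  ]
}}

```text
clock: 7.15
position: [0.5729, -0.0386, 0.2571]
ee_rot: [-0.0, 1.0, 0.017, -0.001]
contact_force: [0.9, -0.6, -1.5]
width: 0.0393
gripper_force: 37.4
```

Request:
{"method": "step_arm", "body": {
  "increments": [
    {"dp": [-0.1,-0.003,0],"yaw": 0,"grip": 0.3},
    {"dp": [-0.1,-0.003,0],"yaw": 0,"grip": 0.3},
    {"dp": [-0.1,-0.003,0],"yaw": 0,"grip": 0.3}
  ]
}}

```text
clock: 7.52
position: [0.5122, -0.0404, 0.2566]
ee_rot: [-0.0, 1.0, 0.017, -0.001]
contact_force: [0.4, 0.2, -2.3]
width: 0.0393
gripper_force: 37.4
```

Request:
{"method": "step_arm", "body": {
  "increments": [
    {"dp": [-0.1,-0.003,0],"yaw": 0,"grip": 0.3},
    {"dp": [-0.1,-0.003,0],"yaw": 0,"grip": 0.3},
    {"dp": [-0.1,-0.003,0],"yaw": 0,"grip": 0.3},
    {"dp": [0,0,0],"yaw": 0,"grip": 0.3}
  ]
}}

```text
clock: 8.02
position: [0.4518, -0.0422, 0.2576]
ee_rot: [-0.0, 1.0, 0.017, -0.0]
contact_force: [0.7, -0.3, -0.9]
width: 0.0394
gripper_force: 37.3
```

Request:
{"method": "step_arm", "body": {
  "increments": [
    {"dp": [-0.12,-0.1,0],"yaw": 0,"grip": 0.3},
    {"dp": [-0.08,-0.1,0],"yaw": 0.5,"grip": 0.3},
    {"dp": [0,-0.09,0],"yaw": 0.8,"grip": 0.3},
    {"dp": [0,0,0],"yaw": 0.8,"grip": 0.3},
    {"dp": [0,0,0],"yaw": 0.8,"grip": 0.3}
  ]
}}

```text
clock: 8.65
position: [0.4142, -0.1009, 0.2577]
ee_rot: [0.0, 0.972, 0.234, 0.001]
contact_force: [-0.0, -0.5, -1.0]
width: 0.0396
gripper_force: 37.4
```

Request:
{"method": "step_arm", "body": {
  "increments": [
    {"dp": [0,0,0],"yaw": 0.9,"grip": 0.3},
    {"dp": [0,0,0],"yaw": 0.9,"grip": 0.3},
    {"dp": [0,0,0],"yaw": 0.9,"grip": 0.3},
    {"dp": [0,0,0],"yaw": 0.9,"grip": 0.3},
    {"dp": [0,0,0],"yaw": 0.9,"grip": 0.3}
  ]
}}

```text
clock: 9.28
position: [0.4143, -0.1006, 0.2577]
ee_rot: [0.0, 0.839, 0.544, 0.0]
contact_force: [0.3, 0.5, -1.2]
width: 0.0396
gripper_force: 37.4
```

Request:
{"method": "step_arm", "body": {
  "increments": [
    {"dp": [0,0,0],"yaw": 0.9,"grip": 0.3},
    {"dp": [0,0,0],"yaw": 0.9,"grip": 0.3},
    {"dp": [0,0,0],"yaw": 0.9,"grip": 0.3},
    {"dp": [0,0,0],"yaw": 0.4,"grip": 0.3},
    {"dp": [0,0,0],"yaw": 0,"grip": 0.3}
  ]
}}

```text
clock: 9.9
position: [0.4141, -0.1005, 0.2577]
ee_rot: [0.0, 0.693, 0.72, 0.0]
contact_force: [0.6, -0.2, -2.0]
width: 0.0396
gripper_force: 37.4
```

Request:
{"method": "step_arm", "body": {
  "increments": [
    {"dp": [0,0,-0.13],"yaw": 0,"grip": 0.3},
    {"dp": [0,0,-0.13],"yaw": 0,"grip": 0.3},
    {"dp": [0,0,-0.1],"yaw": 0,"grip": 0.3},
    {"dp": [0,0,-0.04],"yaw": 0,"grip": 0.3},
    {"dp": [0,0,0],"yaw": 0,"grip": 0.3}
  ]
}}

```text
clock: 10.52
position: [0.4135, -0.1003, 0.1775]
ee_rot: [-0.0, 0.693, 0.721, -0.0]
contact_force: [0.0, -0.1, -0.3]
width: 0.039
gripper_force: 37.3
```

Request:
{"method": "step_arm", "body": {
  "increments": [
    {"dp": [0,0,-0.015],"yaw": 0,"grip": 0.3},
    {"dp": [0,0,0],"yaw": 0,"grip": 0.3}
  ]
}}

```text
clock: 10.78
position: [0.4136, -0.1004, 0.1751]
ee_rot: [0.001, 0.693, 0.721, 0.0]
contact_force: [0.2, -0.2, -1.0]
width: 0.0397
gripper_force: 37.3
```

Request:
{"method": "step_arm", "body": {
  "increments": [
    {"dp": [0,0,-0.015],"yaw": 0,"grip": 0.3},
    {"dp": [0,0,0],"yaw": 0,"grip": 0.3}
  ]
}}

```text
clock: 11.02
position: [0.4132, -0.1002, 0.1716]
ee_rot: [-0.0, 0.693, 0.721, 0.0]
contact_force: [-0.0, 0.4, -1.2]
width: 0.0394
gripper_force: 37.3
```

Request:
{"method": "step_arm", "body": {
  "increments": [
    {"dp": [0,0,-0.01],"yaw": 0,"grip": 0.3},
    {"dp": [0,0,0],"yaw": 0,"grip": 0.3}
  ]
}}

```text
clock: 11.28
position: [0.4134, -0.1005, 0.1711]
ee_rot: [0.001, 0.693, 0.721, -0.0]
contact_force: [-1.8, -0.0, 10.3]
width: 0.0393
gripper_force: 38.8
```

Request:
{"method": "step_arm", "body": {
  "increments": [
    {"dp": [0,0,0.005],"yaw": 0,"grip": 0.6},
    {"dp": [0,0,0],"yaw": 0,"grip": 1},
    {"dp": [0,0,0],"yaw": 0,"grip": 1},
    {"dp": [0,0,0.15],"yaw": 0,"grip": 1},
    {"dp": [0,0,0.2],"yaw": 0,"grip": 1}
  ]
}}

```text
clock: 11.9
position: [0.4126, -0.1, 0.2404]
ee_rot: [-0.002, 0.693, 0.721, -0.001]
contact_force: [1.3, -0.7, -0.4]
width: 0.0855
gripper_force: 0.0
```

Request:
{"method": "step_arm", "body": {
  "increments": [
    {"dp": [0,0,0],"yaw": -0.6,"grip": 1},
    {"dp": [0,0,0],"yaw": -1,"grip": 1},
    {"dp": [0,0,0],"yaw": -1,"grip": 1},
    {"dp": [0,0,0],"yaw": -1,"grip": 1},
    {"dp": [0,0,0],"yaw": -1,"grip": 1}
  ]
}}

```text
clock: 12.52
position: [0.4132, -0.1002, 0.2404]
ee_rot: [-0.0, 0.897, 0.442, -0.0]
contact_force: [0.2, 0.2, -0.6]
width: 0.0853
gripper_force: 0.0
```

Request:
{"method": "step_arm", "body": {
  "increments": [
    {"dp": [0,0,0],"yaw": -1,"grip": 1},
    {"dp": [0,0,0],"yaw": -1,"grip": 1},
    {"dp": [0,0,0],"yaw": -1,"grip": 1},
    {"dp": [0,0,0],"yaw": -1,"grip": 1},
    {"dp": [0,0,0],"yaw": -1,"grip": 1}
  ]
}}

```text
clock: 13.15
position: [0.4132, -0.1003, 0.2404]
ee_rot: [-0.0, 0.997, 0.082, -0.0]
contact_force: [0.2, 0.3, 0.1]
width: 0.0855
gripper_force: 0.0
```

Request:
{"method": "step_arm", "body": {
  "increments": [
    {"dp": [0,0,0],"yaw": -0.9,"grip": 1},
    {"dp": [0,0,0],"yaw": 0,"grip": 1}
  ]
}}

```text
clock: 13.4
position: [0.4133, -0.1003, 0.2404]
ee_rot: [-0.0, 1.0, 0.018, -0.0]
contact_force: [0.0, 0.6, -0.3]
width: 0.0854
gripper_force: 0.0
```

Run:
```python
from h import *
s=manip.get_state(); p=np.array(s['position']); print(p.round(4),np.round(s['ee_rot'],4))
c=cams.get_calibration("wrist");i=cams.get_image("wrist")
print((1.4*proj("wrist",[[.4134+a,-.1005+b,.174] for a,b in [(-.02,.02),(.02,.02),(.02,-.02),(-.02,-.02)]],c)).round(0).tolist())
cv2.imwrite("pics/w5.png",cv2.resize(i,None,fx=1.4,fy=1.4,interpolation=cv2.INTER_CUBIC))
```

```text
[ 0.4133 -0.1003  0.2404] [-0.000e+00  9.998e-01  1.820e-02 -2.000e-04]
[[351.0, 370.0], [352.0, 290.0], [440.0, 293.0], [434.0, 373.0]]
```

View pics/w5.png

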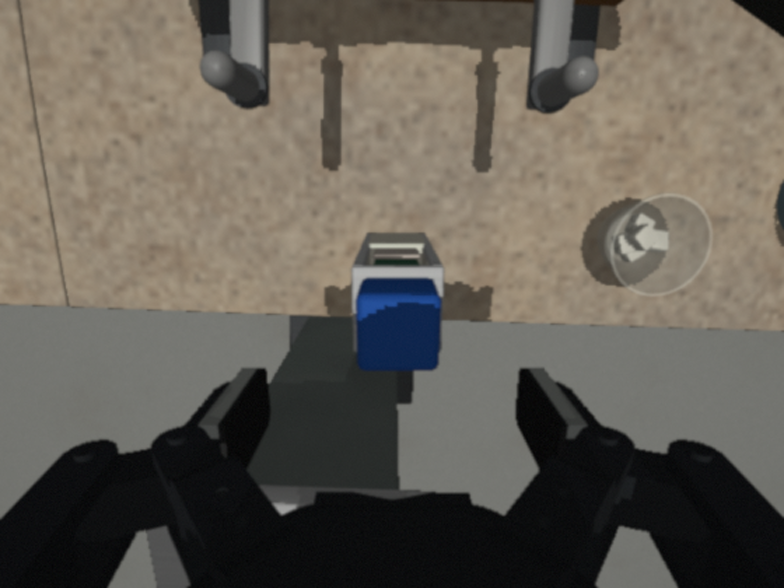

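The block sits at (357-440, 285-368), as predicted, and the caddy stands upright and square. The pin tops are at (217,67) and (582,74).

Run:
```python
from h import *
c=cams.get_calibration("wrist")
for uv in [(217,67),(582,74)]: print(atz("wrist",(uv[0]/1.4,uv[1]/1.4),.207,c).round(4))
```

```text
[ 0.5165 -0.0381  0.207 ]
[ 0.5191 -0.1577  0.207 ]
```

Request:
{"method": "step_arm", "body": {
  "increments": [
    {"dp": [0,0,-0.15],"yaw": 0,"grip": 1},
    {"dp": [0,0,-0.14],"yaw": 0,"grip": 1},
    {"dp": [0,0,-0.05],"yaw": 0,"grip": 1},
    {"dp": [0,0,0],"yaw": 0,"grip": 0.6},
    {"dp": [0,0,0],"yaw": 0,"grip": 0.4}
  ]
}}

```text
clock: 14.08
position: [0.4141, -0.1006, 0.1735]
ee_rot: [0.0, 1.0, 0.018, 0.001]
contact_force: [-0.1, -0.3, 0.9]
width: 0.052
gripper_force: 0.0
```

Request:
{"method": "step_arm", "body": {
  "increments": [
    {"dp": [0,0,0],"yaw": 0,"grip": 0.3},
    {"dp": [0,0,0],"yaw": 0,"grip": 0.3},
    {"dp": [0,0,0],"yaw": 0,"grip": 0.3}
  ]
}}

```text
clock: 14.45
position: [0.4144, -0.1009, 0.1737]
ee_rot: [0.001, 1.0, 0.017, 0.001]
contact_force: [0.1, -0.9, 5.8]
width: 0.0391
gripper_force: 36.5
```

Request:
{"method": "step_arm", "body": {
  "increments": [
    {"dp": [0,0,0.12],"yaw": 0,"grip": 0.3},
    {"dp": [0,0,0.16],"yaw": 0,"grip": 0.3},
    {"dp": [0,0,0.15],"yaw": 0,"grip": 0.3},
    {"dp": [0,-0.1,0],"yaw": 0,"grip": 0.3},
    {"dp": [0,-0.1,0],"yaw": 0,"grip": 0.3}
  ]
}}

```text
clock: 15.08
position: [0.413, -0.1402, 0.2587]
ee_rot: [-0.0, 1.0, 0.018, -0.0]
contact_force: [0.4, -0.4, -2.0]
width: 0.0393
gripper_force: 35.7
```

Request:
{"method": "step_arm", "body": {
  "increments": [
    {"dp": [0,-0.1,0],"yaw": 0,"grip": 0.3},
    {"dp": [0,0,0],"yaw": 0,"grip": 0.3},
    {"dp": [0,0,0],"yaw": 0,"grip": 0.3}
  ]
}}

```text
clock: 15.45
position: [0.4128, -0.1594, 0.2582]
ee_rot: [-0.001, 1.0, 0.017, -0.001]
contact_force: [0.8, 0.6, -1.1]
width: 0.0394
gripper_force: 35.8
```

Run:
```python
from h import *
s=manip.get_state(); p=np.array(s['position']); print(p.round(4),np.round(s['ee_rot'],4),s['contact_force'])
c=cams.get_calibration("wrist");i=cams.get_image("wrist")
print((1.4*proj("wrist",[[.5191,-.1577,.207]],c)).round(0).tolist())
cv2.imwrite("pics/w6.png",cv2.resize(i,None,fx=1.4,fy=1.4,interpolation=cv2.INTER_CUBIC))
```

```text
[ 0.4128 -0.1594  0.2582] [-7.000e-04  9.999e-01  1.730e-02 -5.000e-04] [ 0.81900646  0.56860666 -1.05692683]
[[400.0, 76.0]]
```

View pics/w6.png

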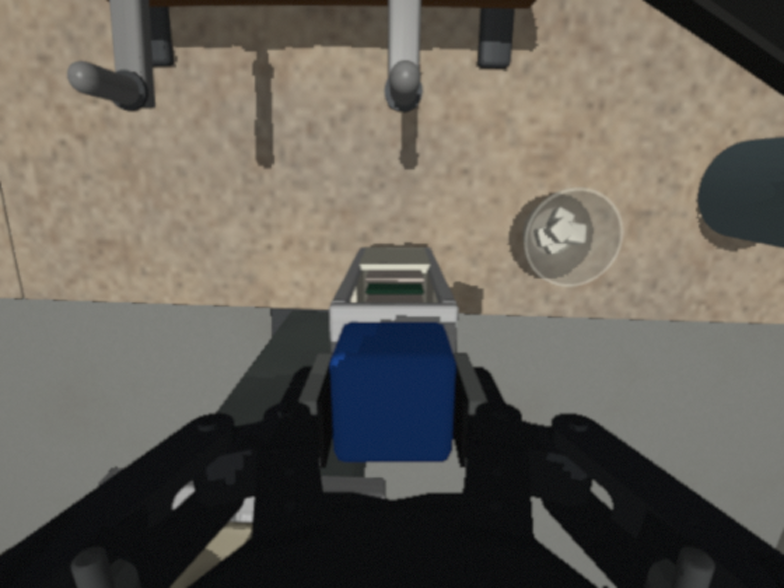

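The pin's top is at (404,77) and the caddy's window is centred at about x=395, so the offset is only 2-3 mm. I'll move in.

Request:
{"method": "step_arm", "body": {
  "increments": [
    {"dp": [0.13,-0.005,0],"yaw": 0,"grip": 0.3},
    {"dp": [0.13,0,0],"yaw": 0,"grip": 0.3},
    {"dp": [0.13,0,0],"yaw": 0,"grip": 0.3},
    {"dp": [0,0,0],"yaw": 0,"grip": 0.3}
  ]
}}

```text
clock: 16.0
position: [0.4926, -0.1605, 0.2582]
ee_rot: [-0.0, 1.0, 0.018, 0.0]
contact_force: [-0.5, -0.5, -1.5]
width: 0.0396
gripper_force: 35.8
```

Request:
{"method": "step_arm", "body": {
  "increments": [
    {"dp": [0.13,0.003,0],"yaw": 0,"grip": 0.3},
    {"dp": [0.13,0.003,0],"yaw": 0,"grip": 0.3},
    {"dp": [0.1,0.003,0],"yaw": 0,"grip": 0.3},
    {"dp": [0,0,0],"yaw": 0,"grip": 0.3}
  ]
}}

```text
clock: 16.5
position: [0.5632, -0.1589, 0.2582]
ee_rot: [-0.0, 1.0, 0.018, -0.001]
contact_force: [-0.9, 0.3, -1.3]
width: 0.0394
gripper_force: 35.8
```

Request:
{"method": "step_arm", "body": {
  "increments": [
    {"dp": [0.025,0,0],"yaw": 0,"grip": 0.3},
    {"dp": [0,0,-0.07],"yaw": 0,"grip": 0.3},
    {"dp": [0,0,-0.08],"yaw": 0,"grip": 0.3},
    {"dp": [0,0,-0.05],"yaw": 0,"grip": 0.3},
    {"dp": [0,0,0],"yaw": 0,"grip": 0.3}
  ]
}}

```text
clock: 17.12
position: [0.5674, -0.1592, 0.2171]
ee_rot: [-0.001, 1.0, 0.017, -0.001]
contact_force: [0.6, -0.1, -1.5]
width: 0.0396
gripper_force: 35.7
```

Request:
{"method": "step_arm", "body": {
  "increments": [
    {"dp": [0,0,-0.015],"yaw": 0,"grip": 0.3},
    {"dp": [0,0,0],"yaw": 0,"grip": 0.3}
  ]
}}

```text
clock: 17.38
position: [0.5685, -0.1596, 0.2158]
ee_rot: [0.0, 1.0, 0.017, 0.0]
contact_force: [0.1, 0.3, -1.2]
width: 0.0393
gripper_force: 35.7
```

Request:
{"method": "step_arm", "body": {
  "increments": [
    {"dp": [0,0,-0.012],"yaw": 0,"grip": 0.3},
    {"dp": [0,0,0],"yaw": 0,"grip": 0.3}
  ]
}}

```text
clock: 17.62
position: [0.5686, -0.1596, 0.2136]
ee_rot: [0.0, 1.0, 0.017, 0.0]
contact_force: [-0.5, -0.3, -0.5]
width: 0.0393
gripper_force: 35.8
```

Request:
{"method": "step_arm", "body": {
  "increments": [
    {"dp": [0,0,-0.008],"yaw": 0,"grip": 0.3},
    {"dp": [0,0,0],"yaw": 0,"grip": 0.3}
  ]
}}

```text
clock: 17.88
position: [0.5686, -0.1596, 0.2135]
ee_rot: [0.0, 1.0, 0.017, 0.001]
contact_force: [-1.4, 1.3, 6.3]
width: 0.0394
gripper_force: 36.7
```

Request:
{"method": "step_arm", "body": {
  "increments": [
    {"dp": [0,0,0.004],"yaw": 0,"grip": 0.55},
    {"dp": [0,0,0],"yaw": 0,"grip": 0.9},
    {"dp": [0,0,0],"yaw": 0,"grip": 0.9},
    {"dp": [0,0,0.15],"yaw": 0,"grip": 0.9},
    {"dp": [0,0,0.25],"yaw": 0,"grip": 0.9}
  ]
}}

```text
clock: 18.5
position: [0.5673, -0.1591, 0.291]
ee_rot: [-0.001, 1.0, 0.017, -0.003]
contact_force: [0.5, -0.4, 1.4]
width: 0.0765
gripper_force: 0.0
```

Request:
{"method": "step_arm", "body": {
  "increments": [
    {"dp": [-0.09,0.2,0],"yaw": 0,"grip": 0.9},
    {"dp": [-0.09,0.2,0],"yaw": 0,"grip": 0.45},
    {"dp": [-0.08,0.2,0],"yaw": 0,"grip": 0.45},
    {"dp": [0,0,0],"yaw": 0,"grip": 0.45}
  ]
}}

```text
clock: 19.0
position: [0.5149, -0.0372, 0.2926]
ee_rot: [-0.0, 1.0, 0.019, -0.0]
contact_force: [0.1, 0.2, -0.5]
width: 0.0385
gripper_force: 0.0
```

Run:
```python
from h import *
s=manip.get_state(); p=np.array(s['position']); print(p.round(4),np.round(s['ee_rot'],4),s['contact_force'])
c=cams.get_calibration("wrist");i=cams.get_image("wrist")
print((1.4*proj("wrist",[[.5165,-.0385,.207]],c)).round(0).tolist())
a=cams.get_image("scene")[140:260,200:350]
m=np.zeros((600,800,3),np.uint8); m[:420,:400]=i[:,:400]; m[:,400:][:320]=cv2.resize(a,(400,320),interpolation=cv2.INTER_CUBIC)
cv2.imwrite("pics/w7.png",m)
```

```text
[ 0.5149 -0.0372  0.2926] [-4.000e-04  9.998e-01  1.900e-02 -2.000e-04] [ 0.13601078  0.20897393 -0.54298887]
[[397.0, 317.0]]
```

View pics/w7.png

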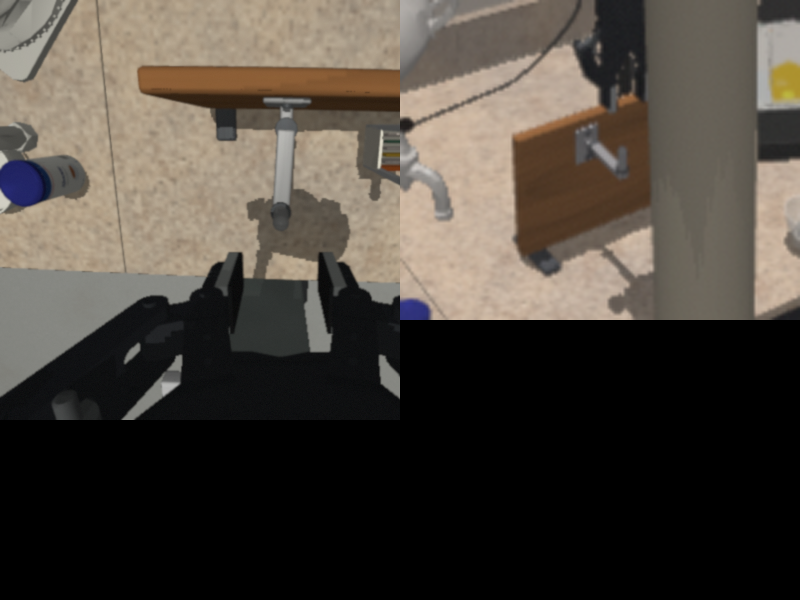

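The left pin's top is at (281,222) in the wrist part, within 5 px of the prediction, and the left hook is empty. I'll pinch the pin and fold the hook.

Request:
{"method": "step_arm", "body": {
  "increments": [
    {"dp": [0.008,-0.005,-0.22],"yaw": 0,"grip": 0.45},
    {"dp": [0,0,-0.21],"yaw": 0,"grip": 0.45},
    {"dp": [0,0,0],"yaw": 0,"grip": 0.05},
    {"dp": [0,0,0],"yaw": 0,"grip": 0.0},
    {"dp": [0,0,0],"yaw": 0,"grip": 0.0}
  ],
  "squeeze": 25
}}

```text
clock: 19.73
position: [0.5178, -0.0404, 0.2061]
ee_rot: [-0.0, 1.0, 0.017, -0.001]
contact_force: [1.4, 1.5, -12.7]
width: 0.0108
gripper_force: 25.6
```

Request:
{"method": "step_arm", "body": {
  "increments": [
    {"dp": [0.009,0.085,0],"yaw": 0,"grip": 0},
    {"dp": [0.03,0.08,0],"yaw": 0,"grip": 0},
    {"dp": [0.051,0.071,0],"yaw": 0,"grip": 0},
    {"dp": [0.068,0.055,0],"yaw": 0,"grip": 0},
    {"dp": [0.078,0.035,0],"yaw": 0,"grip": 0}
  ]
}}

```text
clock: 20.35
position: [0.5668, 0.025, 0.2069]
ee_rot: [0.001, 1.0, 0.018, 0.001]
contact_force: [-2.5, -5.0, -5.7]
width: 0.0111
gripper_force: 25.4
```

Request:
{"method": "step_arm", "body": {
  "increments": [
    {"dp": [0.085,0.013,0],"yaw": 0,"grip": 0},
    {"dp": [0,0,0],"yaw": 0,"grip": 0},
    {"dp": [0,0,0],"yaw": 0,"grip": 0}
  ]
}}

```text
clock: 20.72
position: [0.5838, 0.0272, 0.207]
ee_rot: [0.0, 1.0, 0.018, 0.001]
contact_force: [-0.9, -1.5, -3.2]
width: 0.0105
gripper_force: 25.5
```

Request:
{"method": "step_arm", "body": {
  "increments": [
    {"dp": [0.01,0,0],"yaw": 0,"grip": 0},
    {"dp": [0,0,0],"yaw": 0,"grip": 0}
  ]
}}

```text
clock: 20.98
position: [0.584, 0.0272, 0.2069]
ee_rot: [0.0, 1.0, 0.017, -0.0]
contact_force: [-4.2, -3.0, -1.1]
width: 0.011
gripper_force: 25.7
```

Request:
{"method": "step_arm", "body": {
  "increments": [
    {"dp": [0.01,0,0],"yaw": 0,"grip": 0},
    {"dp": [0,0,0],"yaw": 0,"grip": 0}
  ]
}}

```text
clock: 21.22
position: [0.5841, 0.0273, 0.2068]
ee_rot: [-0.0, 1.0, 0.017, -0.002]
contact_force: [-7.2, -3.0, 1.3]
width: 0.0108
gripper_force: 25.9
```

Request:
{"method": "step_arm", "body": {
  "increments": [
    {"dp": [0,0,0],"yaw": 0,"grip": 0.4},
    {"dp": [0,0,0],"yaw": 0,"grip": 0.4},
    {"dp": [0,0,0.2],"yaw": 0,"grip": 0.4},
    {"dp": [0,0,0.25],"yaw": 0,"grip": 0.4},
    {"dp": [-0.25,-0.1,0.1],"yaw": 0,"grip": 0.4}
  ]
}}

```text
clock: 21.85
position: [0.5407, 0.0076, 0.3199]
ee_rot: [0.0, 1.0, 0.018, 0.005]
contact_force: [-0.8, -0.1, -0.2]
width: 0.034
gripper_force: 0.0
```

Request:
{"method": "step_arm", "body": {
  "increments": [
    {"dp": [-0.25,0.0,0.1],"yaw": 0,"grip": 0.4},
    {"dp": [-0.2,0.0,0.1],"yaw": 0,"grip": 0.4},
    {"dp": [-0.1,0.2,0],"yaw": 0,"grip": 0.4},
    {"dp": [0,0.25,0],"yaw": 0,"grip": 0.4},
    {"dp": [0,0,0],"yaw": 0,"grip": 0.4}
  ]
}}

```text
clock: 22.48
position: [0.4264, 0.1002, 0.3575]
ee_rot: [-0.001, 1.0, 0.02, 0.002]
contact_force: [0.3, -0.3, -0.4]
width: 0.0341
gripper_force: 0.0
```

Run:
```python
from h import *
s=manip.get_state(); p=np.array(s['position']); print(p.round(4),s['contact_force'])
i=cams.get_image("wrist");a=cams.get_image("scene");b=cams.get_image("top")
m=np.zeros((600,800,3),np.uint8)
m[:300,:400]=cv2.resize(i,(400,300)); m[:300,400:]=cv2.resize(a[140:260,200:360],(400,300),interpolation=cv2.INTER_CUBIC)
m[300:,:]=cv2.resize(b[165:270,225:365],(800,600),interpolation=cv2.INTER_CUBIC)[:300]
cv2.imwrite("pics/f.png",m)
```

```text
[0.4264 0.1002 0.3575] [ 0.34021302 -0.27888158 -0.40154391]
```

View pics/f.png

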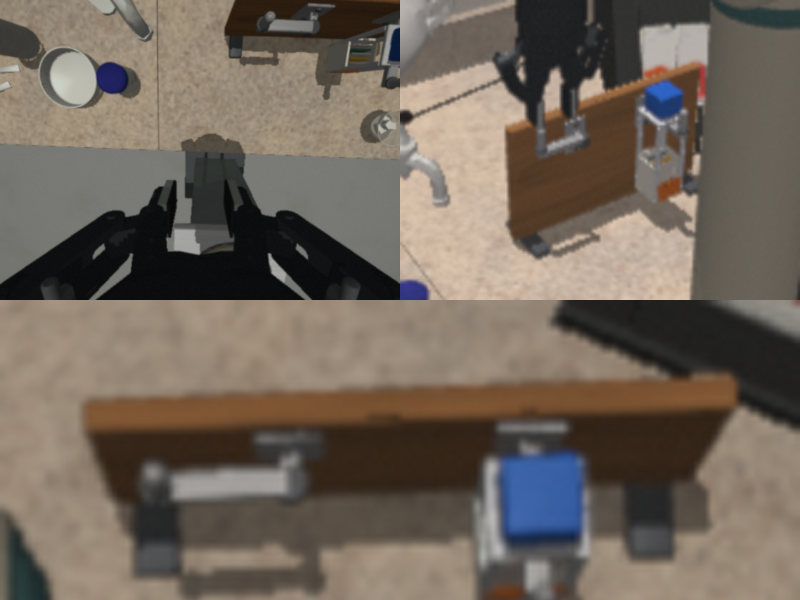

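The final picture shows the left hook flat along the board, from (155,480) to (290,480). The caddy hangs on the right hook at (540,500), with the orange wall to the front at (505,590) and the hook still square. The bystanders are untouched.

```bash
python3 -c "
from rig import ticket; print(ticket.sign_off())"
```

```text
the job is handed in; nothing more can be done
None
```

The job is handed in at about 22.5 s of the 72 s allowed: the right hook is fully out, the caddy hangs on it with its orange side to the front, the left hook is folded flat, and the mug, creamer tin, sugar bowl and white dish were not touched.

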